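# Check the praline tins' lids and reject the stiff one

## Task

Try the lid of each of the three orange praline tins: raise it by its brass knob to just past upright and let go. A good lid falls back wide open by itself, and that tin stays standing where it is, open for filling; a stiff lid stays where you let go of it, so shut it again and set that tin down gently, flat and upright with its lid shut, in the middle of the grey reject tray. Leave everything else where it is and tip nothing over.

Things in the scene. Friction and masses are not known exactly. Their poses are not given: they have to be found in the camera images.
- tin_1: one of three identical-looking orange praline tins with a gold band: 95 (its x) x 56 (its y) x 38 mm tall with the lid shut, 0.55 to 0.75 kg (a ceramic inlay and a layer of pralines inside), loose on the counter. Origin: centre of its underside. Its x axis runs from the knob end (-x) to the hinge end (+x), z up. With the lid shut it can be gripped across the 56 mm.
- lid_1 (a joint): lid of tin_1, 95 x 56 x 6 mm, 60 g: angle in rad, 0 shut, 1.57 upright, stop at 2.2 (leaning back past the hinge end). The hinge axis is parallel to the tin's y, at the hinge end (tin frame x +47.5, z +32.5 mm); opening lifts the knob end up and over towards the hinge end. A good lid turns with almost no friction and falls by its own weight to whichever side it leans; a stiff one (friction about 0.045 N m) stays wherever it is left. Nothing but the motion tells them apart.
- knob_1 (a point): centre of the brass ball knob, 16 mm across, on a 7 mm stem on the outside of the lid of tin_1, 85 mm from the hinge axis along the lid and 28 mm out from it (22 mm above the lid's outer face). With the lid shut: tin frame x -37.5, y 0, z +60.5 mm.
- tin_2: one of three identical-looking orange praline tins with a gold band: 95 (its x) x 56 (its y) x 38 mm tall with the lid shut, 0.55 to 0.75 kg (a ceramic inlay and a layer of pralines inside), loose on the counter. Origin: centre of its underside. Its x axis runs from the knob end (-x) to the hinge end (+x), z up. With the lid shut it can be gripped across the 56 mm.
- lid_2 (a joint): lid of tin_2, 95 x 56 x 6 mm, 60 g: angle in rad, 0 shut, 1.57 upright, stop at 2.2 (leaning back past the hinge end). The hinge axis is parallel to the tin's y, at the hinge end (tin frame x +47.5, z +32.5 mm); opening lifts the knob end up and over towards the hinge end. A good lid turns with almost no friction and falls by its own weight to whichever side it leans; a stiff one (friction about 0.045 N m) stays wherever it is left. Nothing but the motion tells them apart.
- knob_2 (a point): centre of the brass ball knob, 16 mm across, on a 7 mm stem on the outside of the lid of tin_2, 85 mm from the hinge axis along the lid and 28 mm out from it (22 mm above the lid's outer face). With the lid shut: tin frame x -37.5, y 0, z +60.5 mm.
- tin_3: one of three identical-looking orange praline tins with a gold band: 95 (its x) x 56 (its y) x 38 mm tall with the lid shut, 0.55 to 0.75 kg (a ceramic inlay and a layer of pralines inside), loose on the counter. Origin: centre of its underside. Its x axis runs from the knob end (-x) to the hinge end (+x), z up. With the lid shut it can be gripped across the 56 mm.
- lid_3 (a joint): lid of tin_3, 95 x 56 x 6 mm, 60 g: angle in rad, 0 shut, 1.57 upright, stop at 2.2 (leaning back past the hinge end). The hinge axis is parallel to the tin's y, at the hinge end (tin frame x +47.5, z +32.5 mm); opening lifts the knob end up and over towards the hinge end. A good lid turns with almost no friction and falls by its own weight to whichever side it leans; a stiff one (friction about 0.045 N m) stays wherever it is left. Nothing but the motion tells them apart.
- knob_3 (a point): centre of the brass ball knob, 16 mm across, on a 7 mm stem on the outside of the lid of tin_3, 85 mm from the hinge axis along the lid and 28 mm out from it (22 mm above the lid's outer face). With the lid shut: tin frame x -37.5, y 0, z +60.5 mm.
- reject_tray: the grey reject tray, 170 (its x) x 190 (its y) mm, a fixed shallow tray with a black rubber floor 4 mm above the counter and a 4 mm thick rim 14 mm high. Origin: centre of its underside, z up. It stands at the left or right end of the work area; the white sample plate stands at the other.
- vanilla: slim amber vanilla bottle, 42 mm across, 130 mm tall; a loose bystander, to be left alone. Origin: centre of its underside.
- cup: small white cup, 48 mm across, 52 mm tall; a loose bystander, to be left alone. Origin: centre of its underside.
- sweet_jar: brown sweet jar, 70 mm across, 120 mm tall; a loose bystander, to be left alone. Origin: centre of its underside.
- syrup: amber syrup bottle, 56 mm across, 170 mm tall; a loose bystander, to be left alone. Origin: centre of its underside.
- round_box: round brown and orange gift box, 93 mm across, 44 mm tall; a loose bystander, to be left alone. Origin: centre of its underside.
- spatula: spatula lying flat, 200 mm long; a loose bystander, to be left alone. Origin: in its underside, near the middle of its length.
- gift_box: dark brown gift box, 75 x 55 x 30 mm; a loose bystander, to be left alone. Origin: centre of its underside.
- sample_plate: fixed white plate of sample pralines, 150 x 170 mm, 23 mm tall; a bystander. Origin: centre of its underside.
Things that resemble listed ones, but are neither listed nor needed, are in the scene too. Leave any green or purple look-alike of the tin_3 alone. What is shaped like the tin_1 but pink or purple is not meant.

How it is judged:
By the outcome, as a careful person would: the job done as asked, in the order asked, and still so for the second after the job is handed in, with the robot touching nothing.
It also fails if it takes over 72 s, if anything falls off the work surface, if the arm or the gripper's body presses on something with over 40 N, if the wrist force passes 120 N, or if a joint passes its speed limit or range.

## Robot

A 6-joint arm with a two-finger parallel gripper is mounted at the origin on the work surface. World frame = base frame: x ahead of the robot, y to its left, z up, the work surface at z = 0. Lengths are in m, angles in rad, forces in N, time in s.
With the tool pointing down it reaches from about 0.325 to 0.9 m from the base axis. Payload 6.1 kg.
Tool frame: the origin (TCP) lies midway between the tips of the shut fingers; the grasp point (between the pads) lies 19 mm behind it; z points along the fingers, y is the line along which they close (so a half turn about z gives the same grasp; the last joint's range is limited). The gripper opens to 85 mm and grips with 20 to 120 N. Pads are 22 mm wide; open, the fingers measure 114 mm over their backs; the gripper's body (76 mm by 85 mm) begins 54 mm behind the grasp point. The pads swing forward as they close: fully open they stand 13 mm farther back than shut.
Start: joints at [-1.332, 0.22, 1.526, -0, 1.395, -0.126], TCP at [0.223, -0.584, 0.231] pointing down, gripper open.
Joint ranges: [-2.98, 2.98], [-0.91, 2.08], [0.09, 2.57], [-1.24, 4.39], [0.2, 2.65], [-2.68, 2.68]. Speed limits (rad/s): [2.57, 2.57, 3.01, 3.14, 3.14, 3.14].

## Interface

Orientations are given as [roll, pitch, yaw] about the fixed x, y, z axes, in that order (R = Rz(yaw) Ry(pitch) Rx(roll)).
In Python, from plant import movep, move_l, set_joints, gripper_to, hold, inverse_kinematics, observe, get_image, get_calibration, Unreachable, job_done gives the robot as it stands. Calls block until the motion is done:
- movep(position, orientation): joint-space move of the TCP to a pose.
- move_l(position, feed=0.15, rotation=None, max_force=None): straight line of the TCP; rotation=None keeps the orientation; feed is the mean speed in m/s. With max_force (N) it stops when the force on the tool has changed by that much, and returns True; else False.
- set_joints(angles): joint-space move.
- gripper_to(opening, f_grip=None): finger opening in m; f_grip is the grip in N (None keeps the last); returns when the fingers have stopped.
- hold(seconds).
- inverse_kinematics(position, orientation): joint angles nearest the present ones, or None.
- observe(): the state.
- get_image(name): name is "side" or "top"; returns (picture, depth): 384x512x3 uint8, red, green, blue; 384x512 float32, m along the optical axis (not along the pixel's ray), 0 where there is no reading.
- get_calibration(name): a dict with "intrinsics" (3x3 intrinsics, pixels), "world_from_camera" (4x4, takes a point from camera to world coordinates). Camera axes: x right, y down, z forward; pixel columns grow to the right and rows downward; lengths in m; the calibration is good to about 2 mm. A picture is of the moment at which its call begins. get_calibration takes no time and is no camera call.
A pose or a line that the arm cannot do raises Unreachable and nothing moves.
- job_done(): hands the job in; it is judged then, once.
The state is a dict: "time_s": time; "q": joint angles; "joint_velocities": joint speeds; "joint_torque": joint torques, N m; "eef_pos": TCP position; "tcp_rot": TCP orientation; "ft_force": force on the tool from outside, world axes, zero at the start; "torque": the same for the moment, N m; "opening": finger opening in m; "grasp_force": force on a finger pad.
Only numpy, scipy, OpenCV 4.12 (cv2) and the standard library are available. Lean on these libraries where they do the work, as an engineer would, in place of code of your own. Each camera call takes 0.05 s, during which the arm holds its last target. There are 200 camera calls.

## Working session

There is one attempt and no reset: what is moved stays moved. The work goes in short steps, each a Python script; the robot and the scene stay as the last script left them, time stands still between calls to the robot, and variables do not carry over. Pictures are saved under pics/ and viewed, at most 10 in all, crops included, and the job is handed in when it is done.

```bash
mkdir -p pics; ls; python3 - <<'E'
from plant import *
import cv2,numpy as np
for n in("top","side"):
    im,d=get_image(n); cv2.imwrite(f"pics/{n}0.png",im[:,:,::-1]); np.savez(f"{n}0.npz",im=im,d=d)
    c=get_calibration(n); print(n,np.round(c["intrinsics"],1).tolist(),np.round(c["world_from_camera"],3).tolist())
print(observe()["time_s"])
E
```

```text
pics
top [[350.8, 0.0, 256.7], [0.0, 350.8, 196.8], [0.0, 0.0, 1.0]] [[0.007, -0.99, 0.141, 0.395], [-0.999, -0.012, -0.033, 0.02], [0.034, -0.14, -0.99, 1.091], [0.0, 0.0, 0.0, 1.0]]
side [[357.5, 0.0, 258.0], [0.0, 357.5, 191.1], [0.0, 0.0, 1.0]] [[-0.853, -0.398, 0.337, 0.219], [-0.522, 0.65, -0.553, 0.557], [0.001, -0.647, -0.762, 0.832], [0.0, 0.0, 0.0, 1.0]]
0.1
```

View pics/top0.png

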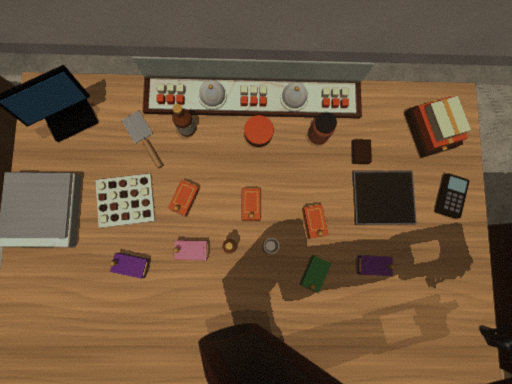

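View pics/side0.png

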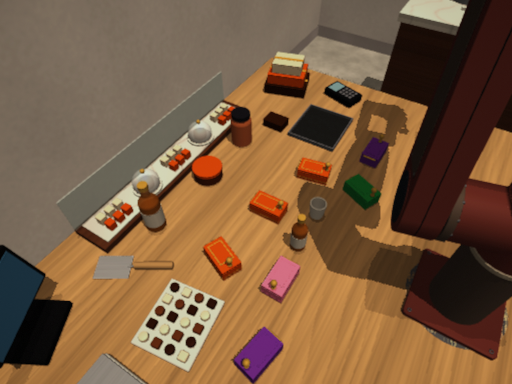

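The top view shows three orange tins at about (184,198), (251,204) and (316,221), and the grey tray at (384,197). The look-alikes are pink (191,250), purple (130,265) and (376,266), and green (316,273). Only the three orange ones fit the description. Next I'll measure them and confirm in an enlarged crop.

```bash
cat > vis.py <<'E'
import numpy as np,cv2
from plant import *
def cloud(n,im=None,d=None):
    if im is None: im,d=get_image(n)
    c=get_calibration(n);K=c["intrinsics"];T=np.array(c["world_from_camera"])
    v,u=np.mgrid[:384,:512]
    p=np.stack([(u-K[0][2])/K[0][0]*d,(v-K[1][2])/K[1][1]*d,d],-1)
    return im,d,p@T[:3,:3].T+T[:3,3]
def plane(n,uv,z):
    c=get_calibration(n);K=np.array(c["intrinsics"]);T=np.array(c["world_from_camera"])
    r=np.c_[np.asarray(uv,float),np.ones(len(uv))]@np.linalg.inv(K).T@T[:3,:3].T
    o=T[:3,3];return (o+r*((z-o[2])/r[:,2:3]))[:,:2]
E
python3 - <<'E'
from vis import *
for n,boxes in(("top",[(184,198),(251,204),(316,221)]),("side",[(222,257),(268,206),(314,170)])):
    z=np.load(n+"0.npz");im,d,P=cloud(n,z["im"],z["d"])
    hsv=cv2.cvtColor(im,cv2.COLOR_RGB2HSV)
    for cx,cy in boxes:
        w=np.zeros((384,512),bool);w[cy-30:cy+30,cx-30:cx+30]=1
        obj=w&(P[...,2]>.031)&(d>0)
        orange=(hsv[...,0]<14)&(hsv[...,1]>190)&(hsv[...,2]>90)
        top=obj&(P[...,2]<.046)
        nlab,lab,st,_=cv2.connectedComponentsWithStats(obj.astype(np.uint8)); k=1+st[1:,4].argmax()
        top&=lab==k
        vs,us=np.nonzero(top); xy=plane(n,np.c_[us,vs],.038)
        r=cv2.minAreaRect((xy*1000).astype(np.float32))
        kn=w&(P[...,2]>.052)&(lab==k); kp=P[kn]
        vs,us=np.nonzero(kn); kxy=plane(n,np.c_[us,vs],.0605).mean(0)if len(vs) else None
        print(n,np.round(r[0],1),np.round(r[1],1),round(r[2],1),"ztop",np.median(P[top][:,2]).round(4),"knob",len(kp),kxy,kp[:,2].max() if len(kp) else None, "orange",orange[top].mean().round(2))
z=np.load("top0.npz");im,d,P=cloud("top",z["im"],z["d"])
g=(P[...,2]>-.01)&(P[...,2]<.02);vv,uu=np.mgrid[:384,:512]
dark=(im.max(-1)<60)&(uu>350)&(uu<418)&(vv>166)&(vv<228)
n,lab,st,_=cv2.connectedComponentsWithStats(dark.astype(np.uint8));k=1+st[1:,4].argmax()
vs,us=np.nonzero(lab==k);r=cv2.minAreaRect((plane("top",np.c_[us,vs],.004)*1000).astype(np.float32));print("tray",r,np.median(P[lab==k][:,2]))
for nm,c in dict(vanilla=(230,246),cup=(271,246),green=(316,273),box=(259,130),jar=(322,128),pink=(191,250)).items(): print(nm,P[c[1],c[0]].round(3))
t=cv2.resize(im[165:260,150:420],None,fx=2.9,fy=2.9,interpolation=cv2.INTER_CUBIC)
z=np.load("side0.npz");s=cv2.resize(z["im"][140:290,190:350],None,fx=2.1,fy=2.1,interpolation=cv2.INTER_CUBIC)
o=np.zeros((600,800,3),np.uint8);o[:t.shape[0],:t.shape[1]]=t;o[280:280+s.shape[0],:s.shape[1]]=s
cv2.imwrite("pics/crop.png",o[:,:,::-1])
E
```

```text
top [543.8 207.7] [57.2 98.7] 67.2 ztop 0.0399 knob 23 [0.50846901 0.22387478] 0.07309235005306136 orange 0.67
top [526.4   3.8] [97.6 51.7] 0.6 ztop 0.04 knob 22 [0.48739097 0.00263161] 0.07249288428503409 orange 0.68
top [ 476.5 -192.2] [98.4 57.4] 10.7 ztop 0.0399 knob 25 [ 0.43783217 -0.20013887] 0.07159404628292387 orange 0.73
side [538.6 209.4] [ 57.6 100.1] 66.4 ztop 0.0396 knob 35 [0.50503385 0.22226355] 0.07087021532230331 orange 0.9
side [521.7   5.4] [99.4 61.6] 1.1 ztop 0.0394 knob 24 [0.48511745 0.00174894] 0.07073588475425541 orange 0.93
side [ 472.4 -189.5] [98.1 65.9] 11.0 ztop 0.0392 knob 22 [ 0.43498893 -0.20115549] 0.07078083344066166 orange 0.95
tray ((554.7694702148438, -421.07098388671875), (160.62722778320312, 184.5896759033203), 0.8181336522102356) 0.006635164850222752
vanilla [0.397 0.06  0.128]
cup [ 0.398 -0.061  0.008]
green [ 0.32  -0.191  0.045]
box [ 0.754 -0.02   0.044]
jar [ 0.736 -0.199  0.124]
pink [0.384 0.179 0.034]
```

View pics/crop.png

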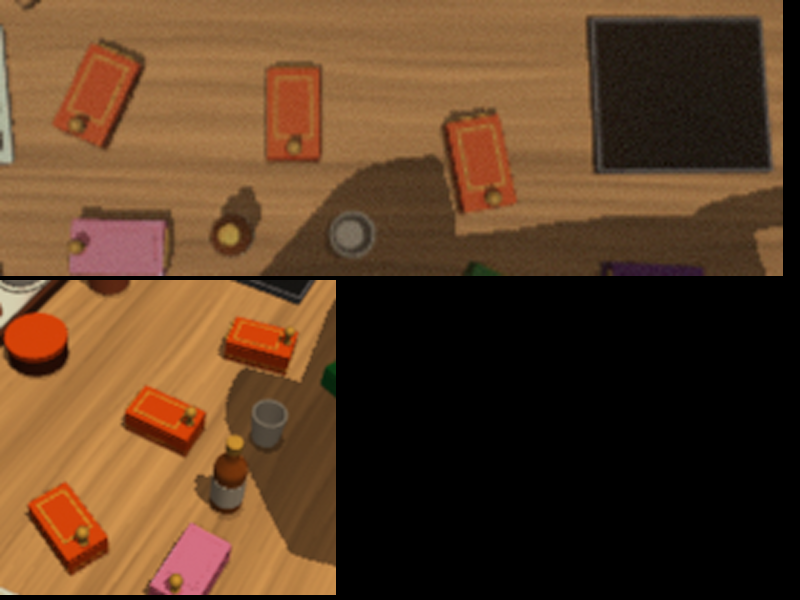

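The crop confirms three orange tins with gold bands. Each knob is at the robot-facing end: crop (77,124), (294,147) and (493,198). Heights (about 0.039) and sizes (about 98x57) fit the description. I'll start with the tin nearest the start pose.

```bash
cat > act.py <<'E'
from vis import *
TINS={'L':(.541,.208,np.radians(-23.2)),'M':(.524,.0035,np.radians(.9)),'R':(.474,-.192,np.radians(10.9))}
TRAY=(.555,-.421,np.radians(.8))
def w(t,x,y=0):
    X,Y,a=t;return X+x*np.cos(a)-y*np.sin(a),Y+x*np.sin(a)+y*np.cos(a)
def knob(th): # tin frame x,z
    return .0475-.085*np.cos(th)+.028*np.sin(th), .0325+.085*np.sin(th)+.028*np.cos(th)
DZ=-.016
def tcp(t,th,dz=0):
    x,z=knob(th);return [*w(t,x),z+DZ+dz]
def rot(t):
    return [np.pi,0,t[2]]
def arc(t,a,b,n=10,feed=.07):
    for th in np.linspace(a,b,n+1)[1:]: move_l(tcp(t,th),feed=feed)
def st(s=""):
    o=observe();print(s,"t",round(o["time_s"],2),"open",round(o["opening"],4),"F",np.round(o["ft_force"],1),"g",round(float(np.max(o["grasp_force"])),1),"p",np.round(o["eef_pos"],4))
def lid(t):
    for n in("top","side"):
        im,d,P=cloud(n);c,s=np.cos(t[2]),np.sin(t[2]);q=P-[t[0],t[1],0]
        x=q[...,0]*c+q[...,1]*s;y=-q[...,0]*s+q[...,1]*c;z=q[...,2]
        hsv=cv2.cvtColor(im,cv2.COLOR_RGB2HSV)
        m=(d>0)&(abs(y)<.035)&(z>.05)&(z<.14)&(x>.0)&(x<.15)&(hsv[...,0]<14)&(hsv[...,1]>150)
        if m.sum()>8: # slope of the lid seen side-on
            th=np.arctan2(z[m]-.0325,-(x[m]-.0475));print(n,m.sum(),"lid angle",np.median(th).round(2),"x",x[m].max().round(3),"zmax",z[m].max().round(3))
        else: print(n,m.sum(),"no lid points")
    return im
def try_lid(k,th=1.70):
    t=TINS[k]
    p=tcp(t,0,.11);movep(p,rot(t));gripper_to(.045,20)
    move_l(tcp(t,0),feed=.15);gripper_to(0.0,20);st("gripped")
    arc(t,0,th);st("up")
    gripper_to(.085);hold(.3)
    p=tcp(t,th,.07);move_l(p,feed=.2);st("released")
    im=lid(t);cv2.imwrite(f"pics/try{k}.png",im[:,:,::-1])
E
python3 - <<'E'
from act import *
for k,t in TINS.items():
    for p in(tcp(t,0,.11),tcp(t,0),tcp(t,1.7),[t[0],t[1],.005]): 
        q=inverse_kinematics(p,rot(t));print(k,None if q is None else np.round(q,2))
print(inverse_kinematics([*TRAY[:2],.009],rot(TRAY)),observe()["tcp_rot"])
try_lid('R')
E
```

```text
L [ 0.27  0.12  1.79 -0.    1.23  2.25]
L [ 0.27  0.26  1.85 -0.    1.02  2.25]
L [ 0.15  0.39  1.58 -0.    1.17  2.13]
L [ 0.23  0.38  1.79 -0.    0.97  2.21]
M [-0.16 -0.04  1.96 -0.    1.23  1.4 ]
M [-0.16  0.12  2.03 -0.    1.    1.4 ]
M [-0.12  0.31  1.68 -0.    1.15  1.43]
M [-0.14  0.27  1.94 -0.    0.93  1.41]
R [-0.59 -0.06  1.97 -0.    1.23  0.79]
R [-0.59  0.1   2.04 -0.    1.    0.79]
R [-0.44  0.26  1.75 -0.    1.14  0.94]
R [-0.54  0.24  1.97 -0.    0.92  0.84]
[-7.62029002e-01  6.07620561e-01  1.45783018e+00 -4.44089210e-16
  1.07614191e+00  7.94804691e-01] [-3.13981426e+00 -2.53082787e-04  3.64756208e-01]
gripped t 3.48 open 0.0136 F [-0.9 -1.   4.1] g 19.5 p [ 0.438  -0.1998  0.0455]
up t 7.15 open 0.0134 F [ 1.8 -1.   4.8] g 20.7 p [ 0.5591 -0.1759  0.0976]
released t 8.63 open 0.0848 F [-0.   0.3 -0. ] g 0.0 p [ 0.5589 -0.1758  0.1677]
top 31 lid angle 2.18 x 0.086 zmax 0.086
side 286 lid angle 2.16 x 0.113 zmax 0.111
```

The right tin's lid fell open (angle 2.16), so it is good. Next is the middle tin.

```bash
python3 - <<'E'
from act import *
o=observe();p=o["eef_pos"];move_l([p[0],p[1],.22],feed=.3)
x,y,z=tcp(TINS['M'],0,.11);movep([x,y,.22],rot(TINS['M']))
try_lid('M')
E
```

```text
gripped t 11.96 open 0.0141 F [0.3 2.1 5.7] g 19.5 p [0.4874 0.0031 0.0455]
up t 15.62 open 0.0141 F [ 1.7 -0.9  4.3] g 20.8 p [0.6109 0.0048 0.0978]
released t 17.11 open 0.085 F [ 0.7 -0.9 -0.1] g 0.0 p [0.6105 0.0048 0.1678]
top 169 lid angle 1.64 x 0.059 zmax 0.132
side 268 lid angle 1.59 x 0.063 zmax 0.13
```

View pics/tryM.png

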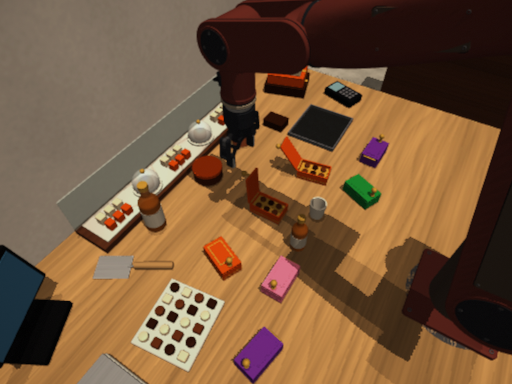

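The middle lid (side view, about (253,188)) stands at about 1.64, so it's stiff. The right tin at (310,165) is wide open. I'll shut the middle lid and press it home.

```bash
python3 - <<'E'
from act import *
t=TINS['M']
move_l(tcp(t,1.70),feed=.2);gripper_to(0.0,20);st("regrip")
arc(t,1.70,0);st("shut")
gripper_to(.04);move_l(tcp(t,0,.05),feed=.2)
gripper_to(0,20);x,z=knob(0)
hit=move_l([*w(t,x),.0665],feed=.05,max_force=5);st("press %s"%hit)
move_l([*w(t,x),.16],feed=.25)
im,d,P=cloud("side");cv2.imwrite("pics/shutM.png",im[:,:,::-1])
hsv=cv2.cvtColor(im,cv2.COLOR_RGB2HSV)
c,s=np.cos(t[2]),np.sin(t[2]);q=P-[t[0],t[1],0];X=q[...,0]*c+q[...,1]*s;Y=-q[...,0]*s+q[...,1]*c;Z=q[...,2]
m=(abs(X)<.07)&(abs(Y)<.045)&(Z>.031)&(Z<.046)&(hsv[...,0]<14)&(hsv[...,1]>150)
A=np.c_[X[m],Y[m],np.ones(m.sum())];print("slope",np.linalg.lstsq(A,Z[m],rcond=None)[0],np.median(Z[m]))
vs,us=np.nonzero(m);print(cv2.minAreaRect((plane("side",np.c_[us,vs],.038)*1000).astype(np.float32)))
E
```

```text
regrip t 18.36 open 0.0143 F [ 0.3 -0.5  2.9] g 19.5 p [0.6107 0.0047 0.0978]
shut t 22.02 open 0.0143 F [ 2.1  0.4 -0.7] g 19.9 p [0.4867 0.0029 0.0444]
press True t 23.79 open -0.0001 F [-3.   0.3  8.9] g 4.1 p [0.486  0.0029 0.0678]
slope [ 0.00112011 -0.0330622   0.03919556] 0.03938543768103275
((518.2949829101562, 4.923063278198242), (98.91271209716797, 61.49496078491211), 1.1165778636932373)
```

The lid is shut: contact at z 0.068 and the lid is level. The tin may have slid about 3 mm. Next I'll grip it and place it in the tray.

```bash
python3 - <<'E'
from act import *
X,Y,a=.5215,.0030,TINS['M'][2]; t=(X,Y,a)
gripper_to(.085);move_l([X,Y,.13],feed=.25);move_l([X,Y,.006],feed=.15,max_force=15);st("down")
gripper_to(.0,50);st("grip")
move_l([X,Y,.05],feed=.1);st("lift");move_l([X,Y,.18],feed=.25)
T=TRAY;move_l([T[0],T[1],.18],feed=.35,rotation=rot(T))
move_l([T[0],T[1],.03],feed=.2);hit=move_l([T[0],T[1],.0085],feed=.03,max_force=5);st("down %s"%hit)
gripper_to(.085);st("open");move_l([T[0],T[1],.22],feed=.3);st()
im,d,P=cloud("side");cv2.imwrite("pics/tray.png",cv2.resize(im[60:300,180:420],None,fx=2.5,fy=2.5)[:,:,::-1])
E
```

```text
down t 26.45 open 0.0849 F [ 0.1 -0.7  0.5] g 0.0 p [0.5225 0.0029 0.0071]
grip t 26.83 open 0.0551 F [-1.4  2.   5.7] g 54.7 p [0.5225 0.0031 0.0073]
lift t 27.43 open 0.0553 F [-0.1  0.3 -6.7] g 54.4 p [0.5209 0.003  0.0495]
down True t 30.96 open 0.0549 F [-0.  -0.2  4.8] g 56.3 p [ 0.5547 -0.4208  0.0112]
open t 31.37 open 0.0851 F [ 0.2 -0.  -0.3] g 0.0 p [ 0.5528 -0.4189  0.0083]
 t 32.23 open 0.0847 F [-1.6  0.5 -1.2] g 0.0 p [ 0.5542 -0.4203  0.2178]
```

View pics/tray.png

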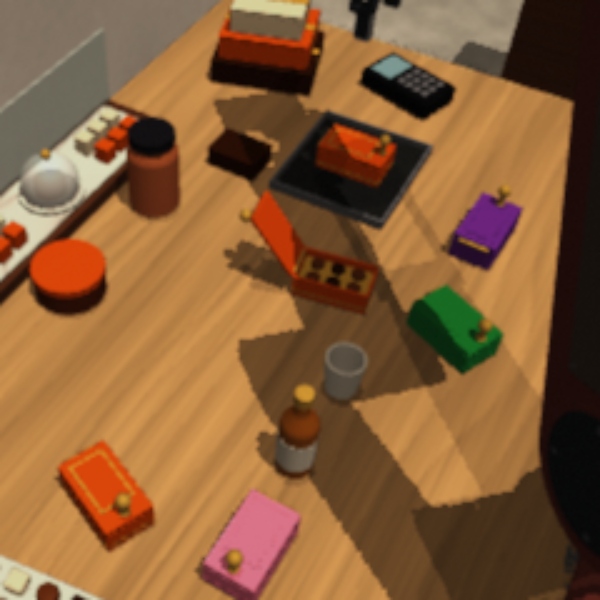

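The middle tin is shut and centred in the tray (crop (355,150)), and the right tin is wide open (crop (310,260)). The last one is the left tin.

```bash
python3 - <<'E'
from act import *
t=TINS['L'];x,y,z=tcp(t,0,.11);movep([x,y,.22],rot(t))
try_lid('L')
E
```

```text
gripped t 36.68 open 0.014 F [0.3 2.5 4.3] g 19.5 p [0.5075 0.2233 0.0457]
up t 40.35 open 0.0137 F [ 0.7 -1.5  5.2] g 20.7 p [0.6206 0.174  0.0976]
released t 41.83 open 0.085 F [ 0.4 -0.1 -0.6] g 0.0 p [0.6206 0.1741 0.1678]
top 7 no lid points
side 611 lid angle 2.17 x 0.119 zmax 0.112
```

View pics/tryL.png

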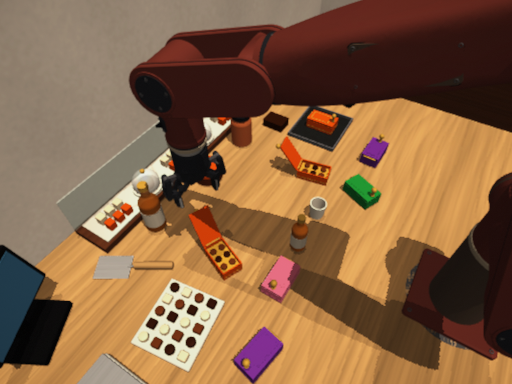

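The left lid fell wide open (angle 2.17, at (205,225)). I'll back away, check the tray tin from above, then hand in.

```bash
python3 - <<'E'
from act import *
p=observe()["eef_pos"];move_l([p[0],p[1],.26],feed=.3)
im,d,P=cloud("top");hsv=cv2.cvtColor(im,cv2.COLOR_RGB2HSV);v,u=np.mgrid[:384,:512]
m=(u>350)&(u<418)&(v>166)&(v<228)&(hsv[...,0]<14)&(hsv[...,1]>150)&(P[...,2]>.035)&(P[...,2]<.052)
vs,us=np.nonzero(m);print(cv2.minAreaRect((plane("top",np.c_[us,vs],.042)*1000).astype(np.float32)),np.median(P[m][:,2]))
A=np.c_[P[m][:,:2],np.ones(m.sum())];print(np.linalg.lstsq(A,P[m][:,2],rcond=None)[0])
cv2.imwrite("pics/end.png",im[:,:,::-1]);st()
E
```

```text
((552.2178344726562, -419.6646423339844), (92.9442367553711, 59.42862319946289), 0.595119833946228) 0.04426710173408521
[ 0.00259603 -0.01642946  0.03579204]
 t 42.44 open 0.0846 F [0.4 0.  0.2] g 0.0 p [0.6186 0.1738 0.2586]
```

View pics/end.png

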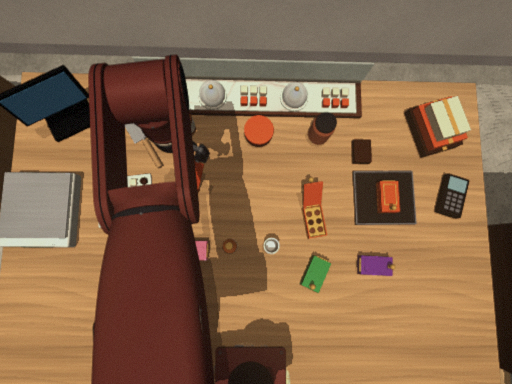

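The tin in the tray (389,196) is flat, shut and within about 3 mm of the centre. The bystanders in view haven't moved, so I'm handing in.

```bash
python3 -c "
from plant import *
print(job_done())"
```

```text
the job is handed in; nothing more can be done
None
```

I tried all three lids and handed the job in at about 42 s: the left and right tins stand open where they were, and the stiff middle tin is shut, flat and within about 3 mm of the centre of the reject tray.

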